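# Put the garlic away and lid the washed storage jars

### The job

The white storage jars have been washed and stand open: put the garlic bulb into the wide round jar with the air holes in its side, and close each of the three jars with the wooden lid that fits it. Every lid must end sitting level and fully home in its own jar, set down gently rather than dropped, with the jars left standing upright and the salt shaker, spice jar and tin behind them left where they are.

Things in the scene. Friction and masses are not known exactly. Their poses are not given: they have to be found in the camera images.
- garlic: Loose garlic bulb, about 53 mm across and 53 mm tall, 30 g, standing stem up. Widest (53 mm) about 20 mm above its underside, narrowing quickly above 35 mm: grip it round the belly. Origin: centre of its underside; z up along the stem.
- garlic_keeper: Loose white ceramic garlic keeper: the widest jar, round, 112 mm outside, 76 mm tall, two rows of small dark air holes round its side; mouth 102 mm across (wall 5 mm), floor 7 mm thick. About 0.5 kg. Origin: centre of its underside; z up. Its lid is wide_lid. Wall cabinets hang behind the jars: their underside is 0.47 m above the worktop and begins about 0.08 m behind the jar centres.
- small_jar: Loose white ceramic small round jar, 76 mm outside, 82 mm tall, open mouth 64 mm across (wall 6 mm), empty. About 0.36 kg. Origin: centre of its underside; z up. Its lid is small_lid.
- oblong_jar: Loose white ceramic oblong jar, rounded corners, outside 70 mm (its x) by 100 mm (its y), 68 mm tall, open mouth 58 x 88 mm (wall 6 mm), empty. About 0.45 kg. Origin: centre of its underside; z up, y along the long side, which stands within 0.5 rad of the world's y. Its lid is oblong_lid.
- wide_lid: Larger round light-wood lid, lying knob up, 0.14 kg. From its underside: plug 96 mm across, 12 mm deep, lowest 7 mm tapering in by 6 mm all round; plate 108 mm across from 12 to 22 mm; round upright knob 25 mm across from 22 to 55 mm. Origin: centre of the plug's underside; z up. Home, the plate rests on the keeper's rim: origin 64 mm above the keeper's origin.
- small_lid: Smaller round light-wood lid, lying knob up, 0.08 kg. From its underside: plug 59 mm across, 12 mm deep, lowest 7 mm tapering in by 6 mm all round; plate 74 mm across from 12 to 22 mm; round upright knob 25 mm across from 22 to 55 mm. Origin: centre of the plug's underside; z up. Home, its origin is 70 mm above the small jar's origin.
- oblong_lid: Oblong light-wood lid, grip up, 0.12 kg. Plug 53 (its x) x 83 mm (its y), 12 mm deep, lowest 7 mm tapering in 5 mm; plate 68 x 98 mm from 12 to 22 mm; grip bar 16 mm thick (x), 46 mm long (y), from 22 to 55 mm. Origin: centre of the plug's underside; z up; y (long side) within 0.5 rad of world y. Fits either way round. Home: origin 56 mm above the oblong jar's origin.
- salt_shaker: Bystander: loose salt shaker with a domed grey top, 44 mm across, 90 mm tall, behind the jars. Origin: centre of its underside. To be left alone.
- spice_jar: Bystander: loose glass spice jar with a red cap, 45 mm across, 109 mm tall, behind the jars. Origin: centre of its underside. To be left alone.
- tin: Bystander: loose small food tin, 76 mm across, 58 mm tall, behind the jars. Origin: centre of its underside. To be left alone.

How it is judged:
By the outcome, as a careful person would: the job done as asked, in the order asked, and still so for the second after the job is handed in, with the robot touching nothing.
It also fails if it takes over 109 s, if anything falls off the work surface, if the arm or the gripper's body presses on something with over 40 N, if the wrist force passes 120 N, or if a joint passes its speed limit or range.

### The arm

A 6-joint arm with a two-finger parallel gripper is mounted at the origin on a cart in front of the work surface, level with it; the furniture and walls round the work are solid. World frame = base frame: x ahead of the robot, y to its left, z up, the work surface at z = 0. Lengths are in m, angles in rad, forces in N, time in s.
With the tool pointing down it reaches from about 0.35 to 0.975 m from the base axis. Payload 7.1 kg.
Tool frame: the origin (TCP) lies at the very end of the fingers, on their centre line; the grasp point (between the pads) lies 19 mm behind it (env.grasp_offset is the distance from the TCP to the grasp point, in m); z points along the fingers, y is the line along which they close (so a half turn about z gives the same grasp; the last joint's range is limited). The gripper opens to 88 mm and grips with 3 to 60 N. Pads are 20 mm wide; open, the fingers measure 115 mm over their backs; the gripper's body (75 mm by 178 mm) begins 61 mm behind the grasp point.
Start: joints at [-1.304, 0.423, 1.63, -0, 1.089, -0.019], TCP at [0.176, -0.6, 0.223] pointing down, gripper open.
Joint ranges: [-3, 3], [-0.9, 2.11], [0.09, 2.58], [-1.31, 4.45], [0.11, 2.69], [-2.54, 2.54]. Speed limits (rad/s): [2.39, 2.39, 3.01, 3.14, 3.14, 3.14].

### API

Orientations are given as a unit quaternion [x, y, z, w].
In Python, from bench import env gives the robot as it stands.
- The arm moves only by the shell command python3 jog.py 'ROWS' [FORCE]. ROWS is a JSON object whose key "plan" holds a list of rows, 1 to 12 of them, each of 5 numbers: the finger opening in m, then dx, dy, dz in units of 50 mm, then a turn about the tool's z in units of 0.25 rad; each row shifts and turns the commanded pose from where the row before left it, along the tool's axes as they then stand; what a row does not reach is not made up. A row lasts 1/12 s, in which the tool goes at most 0.0417 m and 0.125 rad, less where a joint would pass 70% of its speed; a pose out of reach is approached as far as the arm can. The fingers move at their own pace and stop on an object; FORCE is the grip in N (left out, the last holds). Time passes only in rows, so rows that do not move let the fingers close. It prints the time, the measured TCP pose, the force, the opening and the grip force at its end. Input that does not fit is refused with a message, and nothing moves.
- env.read_state(): the state, without advancing time (a new reading comes with each control period).
- env.read_camera(name): name is "side" or "top"; returns the picture (384x512x3 uint8, blue, green, red); there is no depth.
- env.get_calibration(name): a dict with "fx", "fy", "cx", "cy" (pixels), "k1" (the pictures are not rectified: a ray, as slopes to the right and down, at radius r is drawn at 1 + k1 r^2 times it, then the intrinsics apply), "extrinsics" (4x4, takes a point from world to camera coordinates). Camera axes: x right, y up, looking along -z (the intrinsics and any distortion apply to the point x, -y, -z); pixel columns grow to the right and rows downward; lengths in m; the calibration is good to about 2 mm. A picture is of the moment at which its call begins. get_calibration takes no time and is no camera call.
- env.hand_in(): hands the job in; it is judged then, once.
The state is a dict: "time": time; "joint_pos": joint angles; "joint_vel": joint speeds; "effort": joint torques, N m; "tcp_pos": TCP position; "orientation": TCP orientation; "force": force on the tool from outside, world axes, zero at the start; "ft_torque": the same for the moment, N m; "finger_gap": finger opening in m; "gripper_force": force on a finger pad.
Only numpy, scipy, OpenCV 4.12 (cv2) and the standard library are available. Lean on these libraries where they do the work, as an engineer would, in place of code of your own. Each camera call takes 0.05 s, during which the arm holds its last target. There are 200 camera calls.

## Working session

There is one attempt and no reset: what is moved stays moved. The work goes in short steps, Python scripts to look and compute and a shell command to move; the robot and the scene stay as the last step left them, time stands still between calls to the robot, and variables do not carry over. Pictures are saved under pics/ and viewed, at most 14 in all, crops included, and the job is handed in when it is done.

```bash
ls; mkdir -p pics; python3 - <<'E'
from bench import env
import cv2
for n in("top","side"):
    cv2.imwrite(f"pics/{n}0.png",env.read_camera(n)); c=env.get_calibration(n); print(n,c)
print(env.read_state())
E
```

```text
bench.py
jog.py
pics
top {'fx': 404.01402821762576, 'fy': 404.01402821762576, 'cx': 260.3565050805544, 'cy': 189.34124012367198, 'k1': 0.008983494557223538, 'extrinsics': array([[-7.29980752e-02, -9.97332041e-01, -2.83997021e-04,
        -5.82721975e-02],
       [ 9.73036313e-01, -7.12822539e-02,  2.19360829e-01,
        -5.17914991e-01],
       [-2.18795827e-01,  1.57365789e-02,  9.75643760e-01,
        -9.63121898e-01],
       [ 0.00000000e+00,  0.00000000e+00,  0.00000000e+00,
         1.00000000e+00]])}
side {'fx': 485.0130274039943, 'fy': 485.0130274039943, 'cx': 262.7459838469807, 'cy': 186.03081998754894, 'k1': -0.17641081698071343, 'extrinsics': array([[-0.90423698, -0.42653132,  0.02065222,  0.43409616],
       [ 0.26495259, -0.52245202,  0.81045914, -0.2095327 ],
       [-0.33489641,  0.73831899,  0.58543101, -1.18040498],
       [ 0.        ,  0.        ,  0.        ,  1.        ]])}
{'time': 0.1, 'joint_pos': array([-1.30397753e+00,  4.23747655e-01,  1.63059816e+00, -3.74902927e-06,
        1.08863041e+00, -1.90363965e-02]), 'joint_vel': array([ 0.00053729,  0.00071   , -0.0032132 ,  0.00084775,  0.00096236,
        0.00010246]), 'effort': array([-7.73672091e-04, -5.45613384e+01, -2.74324608e+01,  6.45151455e-02,
        1.87735580e-02, -2.89330535e-05]), 'tcp_pos': array([ 0.17610492, -0.5991501 ,  0.22199597]), 'orientation': array([ 9.89802867e-01,  1.42442291e-01, -8.71345731e-05, -6.86278348e-04]), 'force': array([ 0.3365372 ,  0.23304024, -0.2843664 ]), 'ft_torque': array([ 0.01290978,  0.02015964, -0.00877506]), 'gripper_force': 0.0, 'finger_gap': 0.08787927147894344}
```
View pics/top0.png

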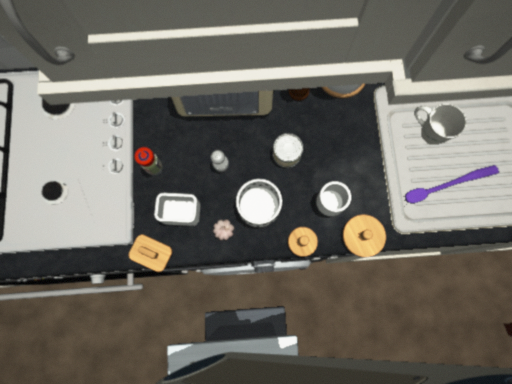

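View pics/side0.png

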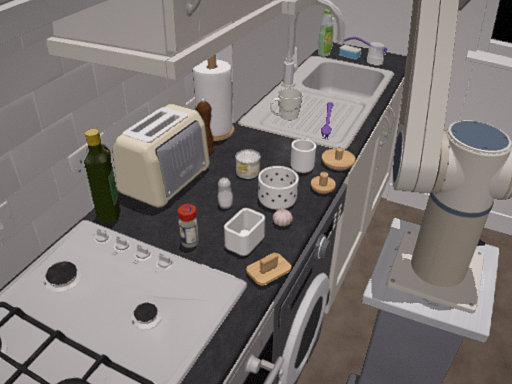

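The top view shows the keeper at about (259,203), the small jar (334,198) and the oblong jar (178,209). The garlic is at (223,230), and the lids are at (365,235) wide, (303,241) small and (151,253) oblong. I'll fit model silhouettes to colour masks in both views.

```bash
cat > h.py <<'E'
import numpy as np, cv2
from bench import env
from scipy.optimize import minimize
CAL={n:env.get_calibration(n) for n in("top","side")}
def proj(n,P):
    c=CAL[n];E=np.array(c["extrinsics"]);Q=np.atleast_2d(P)@E[:3,:3].T+E[:3,3]
    s=np.c_[Q[:,0],-Q[:,1]]/-Q[:,2:]; s=s*(1+c["k1"]*(s**2).sum(1,keepdims=True))
    return s*[c["fx"],c["fy"]]+[c["cx"],c["cy"]]
t=np.linspace(0,2*np.pi,48,endpoint=False)
def disc(r,z0,z1): return np.vstack([np.c_[r*np.cos(t),r*np.sin(t),0*t+z] for z in(z0,z1)])
def box(x,y,z0,z1,r):
    a=np.c_[np.sign(np.cos(t))*(x/2-r)+r*np.cos(t),np.sign(np.sin(t))*(y/2-r)+r*np.sin(t)]
    return np.vstack([np.c_[a,0*t+z] for z in(z0,z1)])
def lid(p,P,k): return [p,P,k]
M={"garlic_keeper":[disc(.056,0,.076)],"small_jar":[disc(.038,0,.082)],"oblong_jar":[box(.07,.1,0,.068,.015)],
"wide_lid":[disc(.054,.012,.022),disc(.048,.007,.012),disc(.0125,.022,.055)],
"small_lid":[disc(.037,.012,.022),disc(.0295,.007,.012),disc(.0125,.022,.055)],
"oblong_lid":[box(.068,.098,.012,.022,.015),box(.053,.083,.007,.012,.012),box(.016,.046,.022,.055,.004)],
"garlic":[np.vstack([disc(.018,0,0),disc(.0265,.018,.022),disc(.02,.035,.035),disc(.005,.053,.053)])]}
S=8
def hulls(n,name,p):
    c,s=np.cos(p[2]),np.sin(p[2]);R=np.array([[c,-s,0],[s,c,0],[0,0,1]])
    z=p[3] if len(p)>3 else 0
    return [cv2.convexHull(proj(n,m@R.T+[p[0],p[1],z]).astype(np.float32))[:,0] for m in M[name]]
def render(n,name,p,b):
    im=np.zeros(((b[3]-b[1])*S,(b[2]-b[0])*S),np.uint8)
    for h in hulls(n,name,p): cv2.fillConvexPoly(im,np.round(((h-[b[0],b[1]]+.5)*S-.5)*16).astype(np.int32),255,shift=4)
    return cv2.resize(im,None,fx=1/S,fy=1/S,interpolation=cv2.INTER_AREA)/255.
def mask(img,name):
    h=cv2.cvtColor(img,cv2.COLOR_BGR2HSV).astype(int);H,Sa,V=h[...,0],h[...,1],h[...,2]
    if "lid" in name: m=(H<28)&(Sa>75)&(V>70)
    elif name=="garlic": m=(V>75)&(Sa>15)
    else: m=(V>80)&(Sa<60)
    return m.astype(np.uint8)
def blob(n,img,name,p):
    m=mask(img,name);px=np.vstack(hulls(n,name,p));b=[int(px[:,0].min())-12,int(px[:,1].min())-12,int(px[:,0].max())+13,int(px[:,1].max())+13]
    return m,b
def pix2w(n,u,v,z):
    f=lambda q:((proj(n,[q[0],q[1],z])[0]-[u,v])**2).sum()
    return minimize(f,[.6,0],method="Nelder-Mead",options=dict(xatol=1e-5,fatol=1e-6)).x
def fit(imgs,name,p0,cams,yaw=False):
    T=[]
    for n in cams:
        m,b=blob(n,imgs[n],name,p0)
        k,l,st,ce=cv2.connectedComponentsWithStats(m); px=np.vstack(hulls(n,name,p0)).mean(0)
        x0,y0,x1,y1=b; sub=l[y0:y1,x0:x1]; ids=np.bincount(sub[sub>0]); i=ids.argmax()
        mm=(l==i).astype(np.uint8)[y0:y1,x0:x1]
        if "lid" not in name and name!="garlic":
            hh=cv2.convexHull(cv2.findNonZero(mm)); cv2.fillConvexPoly(mm,hh,1)
        T.append((n,b,mm))
    def cost(q):
        p=[q[0],q[1],q[2] if yaw else 0]
        return sum(np.abs(render(n,name,p,b)-mm).sum()/mm.sum() for n,b,mm in T)
    x0=np.array(p0[:3],float) if yaw else np.array(p0[:2],float)
    sx=np.vstack([x0]+[x0+d for d in np.diag([.01,.01,.2][:len(x0)])])
    r=minimize(cost,x0,method="Nelder-Mead",options=dict(initial_simplex=sx,xatol=1e-5,fatol=1e-5))
    return r.x,r.fun
E
python3 - <<'E'
from h import *
imgs={n:cv2.imread(f"pics/{n}0.png") for n in("top","side")}
px={"garlic_keeper":(259,203,.06),"small_jar":(334,198,.06),"oblong_jar":(178,209,.05),"wide_lid":(365,235,.022),"small_lid":(303,241,.022),"oblong_lid":(151,253,.022),"garlic":(223,230,.03)}
big={n:cv2.resize(i,None,fx=4,fy=4,interpolation=cv2.INTER_CUBIC) for n,i in imgs.items()}
for k,(u,v,z) in px.items():
    w=pix2w("top",u,v,z); y="oblong" in k
    out=[]
    for cams in(["top"],["side"],["top","side"]):
        try: out.append(fit(imgs,k,[w[0],w[1],0],cams,y))
        except Exception as e: out.append((np.zeros(2),str(e)))
    print(k,*[(np.round(a,4).tolist(),b if isinstance(b,str) else round(b,3)) for a,b in out])
    p=list(out[2][0])+([] if y else [0])
    for n in big:
        for h in hulls(n,k,p): cv2.polylines(big[n],[((h+.5)*4-.5).astype(np.int32)],True,(0,255,0),1)
cv2.imwrite("pics/fit_top.png",cv2.resize(big["top"][130*4:280*4,120*4:400*4],(800,428)))
cv2.imwrite("pics/fit_side.png",cv2.resize(big["side"][130*4:290*4,200*4:370*4],(637,600)))
E
```

```text
garlic_keeper ([0.4824, -0.0898], np.float64(0.048)) ([0.4658, -0.0846], np.float64(0.542)) ([0.4822, -0.0904], np.float64(0.608))
small_jar ([0.479, -0.2804], np.float64(0.055)) ([0.4856, -0.2005], np.float64(0.659)) ([0.4791, -0.2802], np.float64(0.74))
oblong_jar ([0.4821, 0.1187, -0.1102], np.float64(0.057)) ([0.4795, 0.1127, -0.1725], np.float64(0.033)) ([0.4801, 0.1163, -0.1276], np.float64(0.152))
wide_lid ([0.3822, -0.3526], np.float64(0.04)) ([0.3791, -0.3555], np.float64(0.077)) ([0.3809, -0.3534], np.float64(0.141))
small_lid ([0.3777, -0.1941], np.float64(0.085)) ([0.3754, -0.1962], np.float64(0.072)) ([0.3765, -0.195], np.float64(0.177))
oblong_lid ([0.3774, 0.195, -0.5048], np.float64(0.07)) ([0.3751, 0.1917, -0.499], np.float64(0.032)) ([0.3759, 0.1928, -0.4896], np.float64(0.137))
garlic ([0.4233, 0.0063], np.float64(0.073)) ([0.421, 0.0023], np.float64(0.117)) ([0.422, 0.0053], np.float64(0.261))
```

View pics/fit_side.png

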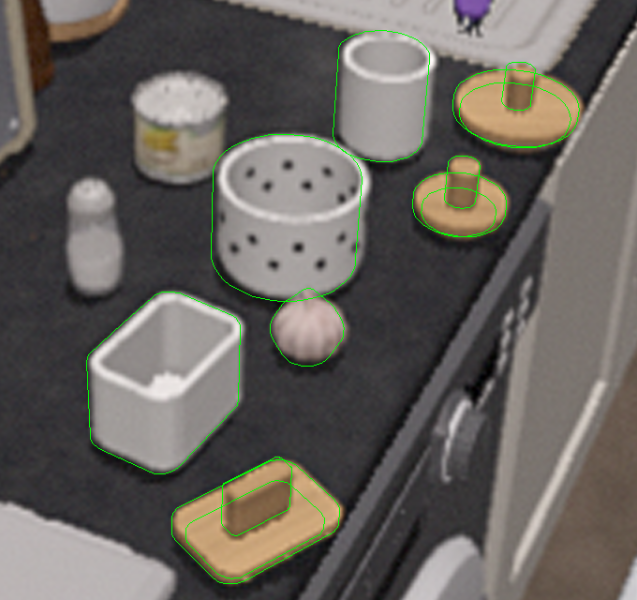

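View pics/fit_top.png

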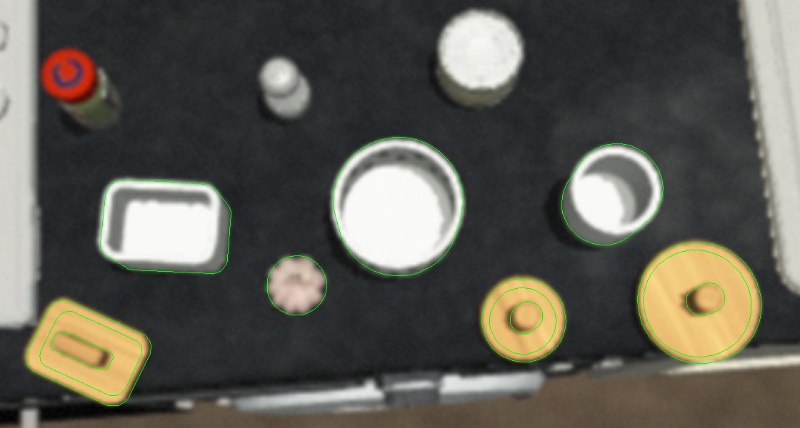

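The fits overlay well. The top and side views differ by a constant bias of about 2.5 mm, so I use their mean. Next I refit the side view for the keeper and small jar, with the mask restricted, and turn the tool so it closes along world x.

Careful with the scale: shifts go in units of 50 mm and turns go in units of 0.25 rad. That gives: -0.107 rad is -0.428.

```bash
python3 - <<'E'
from h import *
img=cv2.imread("pics/side0.png")
for k,p in(("garlic_keeper",[.481,-.0915,0]),("small_jar",[.4777,-.282,0])):
    b=[0,0,512,384];r=cv2.dilate((render("side",k,p,b)>.1).astype(np.uint8),np.ones((9,9)))
    im=img.copy(); im[r==0]=0
    if k=="garlic_keeper": im[render("side","garlic",[.421,.004,0],b)>.02]=0
    print(k,fit({"side":im},k,p,["side"]))
for n,u,v,z in(("salt",220,153,.085),("tin",287,147,.058),("spice",145,156,.109)): print(n,pix2w("top",u,v,z))
E
python3 jog.py '{"plan":[[0.075, 0, 0, 0, -0.428], [0.075, 0, 0, 0, -0.428], [0.075, 0, 0, 0, -0.428], [0.075, 0, 0, 0, -0.428], [0.075, 0, 0, 0, -0.428], [0.075, 0, 0, 0, -0.428], [0.075, 0, 0, 0, -0.428], [0.075, 0, 0, 0, -0.428], [0.075, 0, 0, 0, -0.428], [0.075, 0, 0, 0, -0.428], [0.075, 0, 0, 0, -0.428], [0.075, 0, 0, 0, -0.432]]}' 15
```

```text
garlic_keeper (array([ 0.48025173, -0.09917476]), np.float64(0.18318941779149392))
small_jar (array([ 0.4831828 , -0.26636236]), np.float64(0.3645013061404337))
salt [ 0.60662614 -0.00141778]
tin [ 0.63    -0.02475]
spice [0.6044131  0.17941574]
time: 1.1
tcp_pos: [0.1761, -0.5993, 0.2222]
orientation: [0.705, 0.709, 0.0, -0.0]
force: [-0.3, -0.2, -0.3]
finger_gap: 0.0753
gripper_force: 0.0
```

In the tool's units: 0.0377 m is 0.754, 0.0154 m is 0.308.

```bash
python3 jog.py '{"plan":[[0.075, 0.754, 0.308, 0.08, 0], [0.075, 0.754, 0.308, 0.08, 0], [0.075, 0.754, 0.308, 0.08, 0], [0.075, 0.754, 0.308, 0.08, 0], [0.075, 0.754, 0.308, 0.08, 0], [0.075, 0.754, 0.308, 0.08, 0], [0.075, 0.754, 0.308, 0.08, 0], [0.075, 0.754, 0.308, 0.08, 0], [0.075, 0.754, 0.308, 0.08, 0], [0.075, 0.754, 0.308, 0.08, 0], [0.075, 0.754, 0.308, 0.08, 0], [0.075, 0.754, 0.308, 0.08, 0]]}' && python3 jog.py '{"plan":[[0.075, 0.754, 0.308, 0.08, 0], [0.075, 0.754, 0.308, 0.08, 0], [0.075, 0.754, 0.308, 0.08, 0], [0.075, 0.754, 0.308, 0.08, 0], [0.075, 0, 0, 0, 0], [0.075, 0, 0, 0, 0]]}'
```

```text
time: 2.1
tcp_pos: [0.3611, -0.1453, 0.1746]
orientation: [0.707, 0.707, 0.0, 0.0]
force: [1.3, -0.0, -0.2]
finger_gap: 0.0747
gripper_force: 0.0
time: 2.6
tcp_pos: [0.4227, 0.0055, 0.1583]
orientation: [0.705, 0.709, -0.0, -0.0]
force: [0.3, -0.6, 0.1]
finger_gap: 0.0749
gripper_force: 0.0
```

```bash
python3 jog.py '{"plan":[[0.075, 0, 0, 0.66, 0], [0.075, 0, 0, 0.66, 0], [0.075, 0, 0, 0.66, 0], [0.075, 0, 0, 0.66, 0], [0.075, 0, 0, 0.2, 0], [0.075, 0, 0, 0.2, 0], [0.075, 0, 0, 0, 0], [0.075, 0, 0, 0, 0]]}' && python3 jog.py '{"plan":[[0.03, 0, 0, 0, 0], [0.03, 0, 0, 0, 0], [0.03, 0, 0, 0, 0], [0.03, 0, 0, 0, 0], [0.03, 0, 0, 0, 0], [0.03, 0, 0, 0, 0], [0.03, 0, 0, 0, 0], [0.03, 0, 0, 0, 0]]}' 10
```

```text
time: 3.27
tcp_pos: [0.423, 0.003, 0.0074]
orientation: [0.707, 0.707, 0.0, 0.0]
force: [-0.6, 0.5, 0.1]
finger_gap: 0.0753
gripper_force: 0.0
time: 3.93
tcp_pos: [0.4231, 0.0036, 0.0074]
orientation: [0.707, 0.707, 0.0, 0.0]
force: [-1.3, 0.7, 10.4]
finger_gap: 0.05
gripper_force: 10.0
```

```bash
python3 jog.py '{"plan":[[0.03, 0, 0, -0.2, 0], [0.03, 0, 0, -0.4, 0], [0.03, 0, 0, -0.6, 0], [0.03, 0, 0, -0.6, 0], [0.03, 0, 0, -0.6, 0], [0.03, 0, 0, -0.6, 0], [0.03, -0.64, 0.39, 0, 0], [0.03, -0.64, 0.39, 0, 0], [0.03, -0.64, 0.39, 0, 0], [0.03, 0, 0, 0, 0], [0.03, 0, 0, 0, 0]]}' && python3 - <<'E'
from h import *
a,b=env.read_camera("top"),env.read_camera("side")
f=lambda i:cv2.resize(i,(400,400),interpolation=cv2.INTER_CUBIC)
cv2.imwrite("pics/g1.png",np.hstack([f(a[130:280,185:335]),f(b[110:260,200:350])]))
E
```

```text
time: 4.85
tcp_pos: [0.4817, -0.0937, 0.1573]
orientation: [0.708, 0.706, 0.0, 0.0]
force: [-0.7, 1.0, 0.1]
finger_gap: 0.0502
gripper_force: 10.0
```

View pics/g1.png

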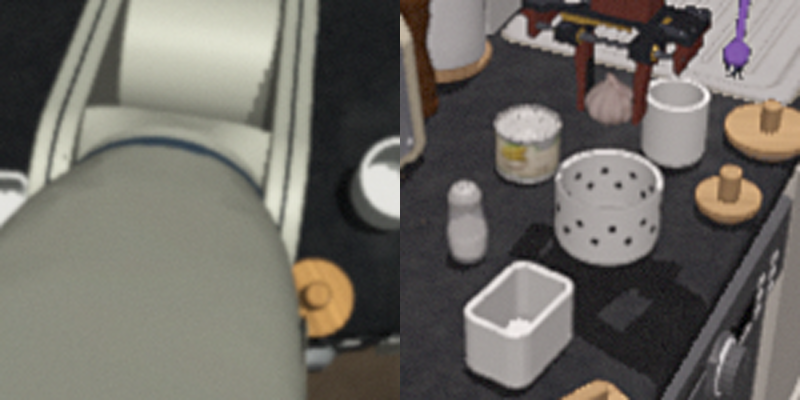

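The garlic is held, centred above the keeper. I lower it and release.

In the tool's units: 0.03 m is 0.6, 0.025 m is 0.5.

```bash
python3 jog.py '{"plan":[[0.03, 0, 0, 0.6, 0], [0.03, 0, 0, 0.6, 0], [0.03, 0, 0, 0.6, 0], [0.03, 0, 0, 0.5, 0], [0.03, 0, 0, 0.3, 0], [0.03, 0, 0, 0.16, 0], [0.03, 0, 0, 0.06, 0], [0.03, 0, 0, 0, 0], [0.03, 0, 0, 0, 0]]}' && python3 jog.py '{"plan":[[0.064, 0, 0, 0, 0], [0.064, 0, 0, 0, 0], [0.064, 0, 0, 0, 0], [0.064, 0, 0, 0, 0]]}' && python3 jog.py '{"plan":[[0.064, 0, 0, -0.4, 0], [0.064, 0, 0, -0.6, 0], [0.064, 0, 0, -0.6, 0], [0.064, 0, 0, -0.6, 0], [0.064, 0, 0, -0.6, 0], [0.064, 0, 0, 0, 0]]}'
```

```text
time: 5.7
tcp_pos: [0.4815, -0.0922, 0.0165]
orientation: [0.707, 0.707, 0.0, 0.0]
force: [0.6, -0.2, -0.6]
finger_gap: 0.0502
gripper_force: 10.0
time: 6.03
tcp_pos: [0.4815, -0.0926, 0.0162]
orientation: [0.707, 0.707, 0.0, 0.0]
force: [-0.2, 0.3, 0.1]
finger_gap: 0.0638
gripper_force: 0.0
time: 6.53
tcp_pos: [0.4844, -0.0932, 0.161]
orientation: [0.707, 0.707, 0.002, 0.004]
force: [0.8, 0.2, 0.7]
finger_gap: 0.0642
gripper_force: 0.0
```

In the tool's units: -0.0375 m is -0.75, -0.0144 m is -0.288.

```bash
python3 jog.py '{"plan":[[0.064, -0.75, -0.286, 0, 0], [0.064, -0.75, -0.286, 0, 0], [0.064, -0.75, -0.286, 0, 0], [0.064, -0.75, -0.286, 0, 0], [0.064, -0.75, -0.288, 0, 0], [0.064, -0.75, -0.288, 0, 0], [0.064, -0.75, -0.288, 0, 0], [0.064, 0, 0, 0, 0], [0.064, 0, 0, 0, 0], [0.064, 0, 0, 0, 0]]}' && python3 - <<'E'
from h import *
a,b=env.read_camera("top"),env.read_camera("side")
cv2.imwrite("pics/t2.png",a);cv2.imwrite("pics/s2.png",b)
f=lambda i:cv2.resize(i,(400,400),interpolation=cv2.INTER_CUBIC)
cv2.imwrite("pics/w1.png",np.hstack([f(a[130:280,185:335]),f(b[110:260,230:380])]))
print(env.read_state()["tcp_pos"])
E
```

```text
time: 7.37
tcp_pos: [0.3802, -0.3544, 0.1552]
orientation: [0.708, 0.707, 0.0, -0.001]
force: [0.7, 0.5, 0.4]
finger_gap: 0.0643
gripper_force: 0.0
[ 0.38085118 -0.3535379   0.15533904]
```

View pics/w1.png

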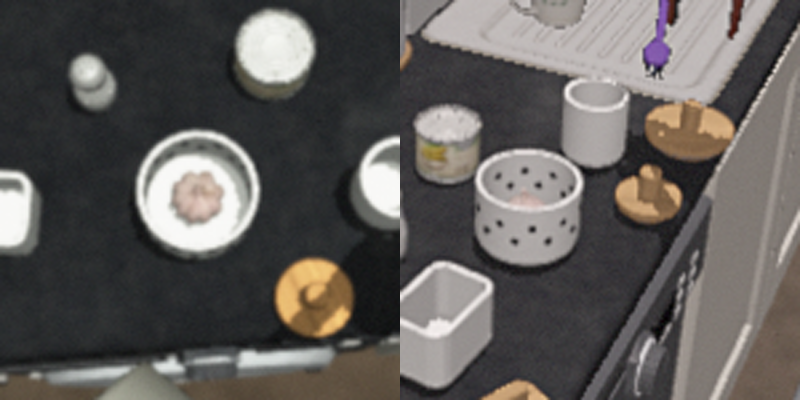

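The garlic stands upright in the keeper, at about (197,196) in the left crop. I go down onto the wide lid's knob and grip it.

In the tool's units: 0.033 m is 0.66, 0.02 m is 0.4.

```bash
python3 jog.py '{"plan":[[0.064, 0, 0, 0.66, 0], [0.064, 0, 0, 0.66, 0], [0.064, 0, 0, 0.66, 0], [0.064, 0, 0, 0.4, 0], [0.064, 0, 0, 0.2, 0], [0.064, 0, 0, 0, 0], [0.064, 0, 0, 0, 0]]}' && python3 jog.py '{"plan":[[0.015, 0, 0, 0, 0], [0.015, 0, 0, 0, 0], [0.015, 0, 0, 0, 0], [0.015, 0, 0, 0, 0], [0.015, 0, 0, 0, 0], [0.015, 0, 0, 0, 0], [0.015, 0, 0, 0, 0], [0.015, 0, 0, 0, 0]]}' 25; python3 - <<'E'
from h import *
img=cv2.imread("pics/t2.png")
h=cv2.cvtColor(img,cv2.COLOR_BGR2HSV); b=[245,190,275,220]
m=(h[...,1]>20)&(h[...,2]>60); m=m[190:220,245:275].astype(np.uint8)
k,l,s,c=cv2.connectedComponentsWithStats(m);i=1+s[1:,4].argmax();print(s[i],c[i]+[245,190])
r=render("top","garlic",[.4815,-.0925,0,.007],b);yy,xx=np.mgrid[190:220,245:275];print((r*xx).sum()/r.sum(),(r*yy).sum()/r.sum(),r.sum())
print(fit({"top":img},"garlic_keeper",[.48,-.09,0],["top"]))
E
```

```text
time: 8.05
tcp_pos: [0.3813, -0.3543, 0.0269]
orientation: [0.707, 0.708, 0.0, -0.0]
force: [-0.3, -0.5, 0.2]
finger_gap: 0.0639
gripper_force: 0.0
time: 8.72
tcp_pos: [0.3808, -0.3551, 0.027]
orientation: [0.707, 0.707, -0.0, 0.0]
force: [-0.2, 0.8, 4.7]
finger_gap: 0.0242
gripper_force: 25.0
[  4   4  20  20 286] [258.62587413 203.44405594]
259.90312463291434 203.65181487137318 333.843137254902
(array([ 0.48236401, -0.08981558]), np.float64(0.0469253049929472))
```

In the tool's units: -0.03 m is -0.6, -0.02 m is -0.4.

```bash
python3 jog.py '{"plan":[[0.015, 0, 0, -0.2, 0], [0.015, 0, 0, -0.4, 0], [0.015, 0, 0, -0.6, 0], [0.015, 0, 0, -0.6, 0], [0.015, 0, 0, -0.6, 0], [0.015, 0, 0, -0.2, 0], [0.015, 0, 0, 0, 0], [0.015, 0, 0, 0, 0]]}' && python3 jog.py '{"plan":[[0.015, 0.524, 0.2, 0, 0], [0.015, 0.75, 0.29, 0, 0], [0.015, 0.75, 0.29, 0, 0], [0.015, 0.75, 0.29, 0, 0], [0.015, 0.75, 0.29, 0, 0], [0.015, 0.75, 0.29, 0, 0], [0.015, 0.526, 0.2, 0, 0], [0.015, 0.45, 0.162, 0, 0], [0.015, 0, 0, 0, 0], [0.015, 0, 0, 0, 0], [0.015, 0, 0, 0, 0]]}' && python3 - <<'E'
from h import *
b=env.read_camera("side");a=env.read_camera("top");cv2.imwrite("pics/s3.png",b);cv2.imwrite("pics/t3.png",a)
tp=np.array(env.read_state()["tcp_pos"]);print(tp)
K=4;B=cv2.resize(b,None,fx=K,fy=K,interpolation=cv2.INTER_CUBIC)
for k,p,c in(("wide_lid",[tp[0],tp[1],0,tp[2]-.027],(0,255,0)),("garlic_keeper",[.4813,-.0915,0,0],(255,255,0))):
    for h in hulls("side",k,p): cv2.polylines(B,[((h+.5)*K-.5).astype(np.int32)],True,c,1)
cv2.imwrite("pics/w2.png",B[110*K:260*K,215*K:365*K])
print(fit({"side":b},"wide_lid",[tp[0],tp[1],0],["side"]))
E
```

```text
time: 9.38
tcp_pos: [0.3805, -0.3548, 0.1565]
orientation: [0.707, 0.707, -0.0, 0.0]
force: [0.7, 0.4, -1.1]
finger_gap: 0.0241
gripper_force: 25.0
time: 10.3
tcp_pos: [0.4802, -0.0926, 0.1552]
orientation: [0.707, 0.707, -0.001, -0.001]
force: [0.1, 0.4, -1.5]
finger_gap: 0.0244
gripper_force: 25.0
[ 0.48045036 -0.09327416  0.15584195]
(array([ 0.61607536, -0.25577416]), np.float64(1.0))
```

View pics/w2.png

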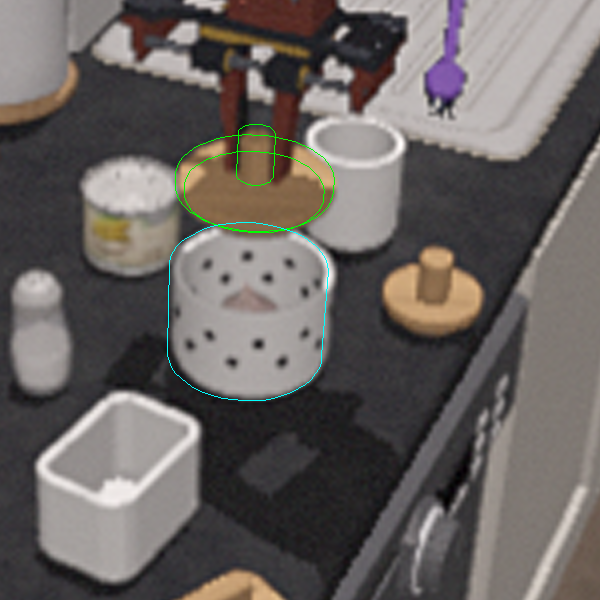

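The lid is level in hand. Its overlay matches well, while the keeper looks about 1 px right of its overlay. I'll refine with an edge-contrast fit.

```bash
cat >> h.py <<'E'
from scipy.ndimage import map_coordinates, gaussian_filter
def efit(n,img,name,p0,z=0,yaw=False,ch=None,half=.012):
    g=gaussian_filter(img.astype(float).mean(2) if ch is None else img[...,ch].astype(float),.7)
    def sc(q):
        s=0;hs=hulls(n,name,[q[0],q[1],q[2] if yaw else 0,z])[:1]
        for h in hs:
            d=np.r_[0,np.cumsum(np.linalg.norm(np.diff(np.vstack([h,h[:1]]),axis=0),axis=1))]
            u=np.linspace(0,d[-1],200,endpoint=False);H=np.vstack([h,h[:1]])
            P=np.c_[np.interp(u,d,H[:,0]),np.interp(u,d,H[:,1])];c=P.mean(0)
            T=np.roll(P,-1,0)-np.roll(P,1,0);N=np.c_[T[:,1],-T[:,0]];N/=np.linalg.norm(N,axis=1)[:,None]+1e-9
            N*=np.sign((N*(P-c)).sum(1))[:,None]
            v=lambda k:map_coordinates(g,(P+k*N).T[::-1],order=1)
            s+=np.clip(v(-1)-v(1),-40,60).mean()
        return -s
    best=None
    G=np.linspace(-half,half,9)
    cand=[[p0[0]+a,p0[1]+b]+([p0[2]] if yaw else []) for a in G for b in G]
    x0=min(cand,key=sc);x0=np.array(x0)
    sx=np.vstack([x0]+[x0+d for d in np.diag([.003,.003,.06][:len(x0)])])
    r=minimize(sc,x0,method="Nelder-Mead",options=dict(initial_simplex=sx,xatol=1e-5,fatol=1e-4));return np.round(r.x,4),round(-r.fun,1)
E
python3 - <<'E'
from h import *
I={k:cv2.imread(f"pics/{k}.png") for k in("top0","side0","t2","s2","s3")}
P={"garlic_keeper":[.481,-.0915,0],"small_jar":[.478,-.282,0],"oblong_jar":[.481,.116,-.14],"wide_lid":[.3807,-.354,0],"small_lid":[.3765,-.195,0],"oblong_lid":[.376,.193,-.5]}
for k,p in P.items():
    print(k,[(s,*efit("top" if s[0]=="t" else "side",I[s],k,p,yaw="obl" in k)) for s in("top0","side0","s2")])
print("keeper s3",efit("side",I["s3"],"garlic_keeper",P["garlic_keeper"]))
print("held",efit("side",I["s3"],"wide_lid",[.4805,-.093,0],z=.129),efit("side",I["s3"],"wide_lid",[.4805,-.093,0],z=.129,ch=2))
E
```

```text
garlic_keeper [('top0', array([ 0.4846, -0.0893]), np.float64(59.6)), ('side0', array([ 0.4799, -0.0965]), np.float64(52.9)), ('s2', array([ 0.4788, -0.0944]), np.float64(57.8))]
small_jar [('top0', array([ 0.4794, -0.2794]), np.float64(54.3)), ('side0', array([ 0.4768, -0.2885]), np.float64(41.3)), ('s2', array([ 0.4768, -0.2893]), np.float64(40.3))]
oblong_jar [('top0', array([ 0.4836,  0.1182, -0.1529]), np.float64(55.7)), ('side0', array([ 0.4805,  0.1122, -0.1496]), np.float64(59.9)), ('s2', array([ 0.4803,  0.1129, -0.1459]), np.float64(60.0))]
wide_lid [('top0', array([ 0.3838, -0.3526]), np.float64(54.2)), ('side0', array([ 0.3773, -0.3529]), np.float64(35.6)), ('s2', array([ 0.377, -0.352]), np.float64(31.3))]
small_lid [('top0', array([ 0.3765, -0.195 ]), np.float64(60.0)), ('side0', array([ 0.3768, -0.2002]), np.float64(47.4)), ('s2', array([ 0.3755, -0.1981]), np.float64(46.8))]
oblong_lid [('top0', array([ 0.3761,  0.194 , -0.5264]), np.float64(60.0)), ('side0', array([ 0.3755,  0.1904, -0.4598]), np.float64(59.2)), ('s2', array([ 0.3754,  0.1904, -0.4525]), np.float64(59.5))]
keeper s3 (array([ 0.4786, -0.0939]), np.float64(49.7))
held (array([ 0.4784, -0.0989]), np.float64(7.3)) (array([ 0.4805, -0.0964]), np.float64(18.3))
```

```bash
python3 jog.py '{"plan":[[0.015, -0.01, -0.024, 0.4, 0], [0.015, 0, 0, 0.3, 0], [0.015, 0, 0, 0.16, 0], [0.015, 0, 0, 0.08, 0], [0.015, 0, 0, 0, 0], [0.015, 0, 0, 0, 0]]}' && python3 - <<'E'
from h import *
b=env.read_camera("side");cv2.imwrite("pics/s4.png",b)
tp=np.array(env.read_state()["tcp_pos"]);print(tp)
K=8;B=cv2.resize(b,None,fx=K,fy=K,interpolation=cv2.INTER_CUBIC)
for k,p,c in(("wide_lid",[tp[0],tp[1],0,tp[2]-.027],(0,255,0)),("garlic_keeper",[.48,-.0925,0,0],(255,255,0))):
    for h in hulls("side",k,p): cv2.polylines(B,[((h+.5)*K-.5).astype(np.int32)],True,c,1)
cv2.imwrite("pics/w3.png",B[145*K:215*K,245*K:315*K])
E
```

```text
time: 10.9
tcp_pos: [0.4802, -0.0933, 0.1099]
orientation: [0.707, 0.707, 0.0, 0.0]
force: [-0.4, -0.0, -2.0]
finger_gap: 0.0247
gripper_force: 25.0
[ 0.48052704 -0.09329642  0.11018171]
```

View pics/w3.png

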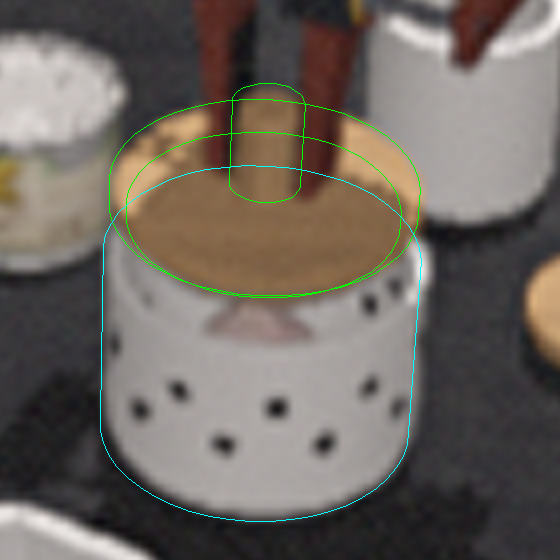

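Relative to the keeper, the lid is about 1–2 mm off, so I correct by (-1.2, -1.8) mm and insert slowly.

In the tool's units: 0.002 m is 0.04, -0.0018 m is -0.036.

```bash
python3 jog.py '{"plan":[[0.015, -0.036, -0.024, 0.04, 0], [0.015, 0, 0, 0.06, 0], [0.015, 0, 0, 0.06, 0], [0.015, 0, 0, 0.06, 0], [0.015, 0, 0, 0.06, 0], [0.015, 0, 0, 0, 0]]}' && python3 jog.py '{"plan":[[0.015, 0, 0, 0.04, 0], [0.015, 0, 0, 0.04, 0], [0.015, 0, 0, 0, 0]]}' && python3 jog.py '{"plan":[[0.015, 0, 0, 0.02, 0], [0.015, 0, 0, 0, 0]]}'
```

```text
time: 11.45
tcp_pos: [0.4788, -0.0945, 0.0951]
orientation: [0.707, 0.707, -0.0, -0.0]
force: [0.3, 1.1, -1.7]
finger_gap: 0.0244
gripper_force: 25.0
time: 11.7
tcp_pos: [0.4791, -0.0946, 0.0915]
orientation: [0.707, 0.707, 0.0, 0.0]
force: [1.2, 1.3, -0.5]
finger_gap: 0.0241
gripper_force: 25.0
time: 11.87
tcp_pos: [0.4792, -0.0946, 0.091]
orientation: [0.707, 0.707, 0.0, 0.0]
force: [-0.4, 3.0, 2.6]
finger_gap: 0.0244
gripper_force: 25.0
```

In the tool's units: 0.0007 m is 0.014.

```bash
python3 jog.py '{"plan":[[0.015, 0, 0, 0.014, 0], [0.015, 0, 0, 0, 0]]}' && python3 jog.py '{"plan":[[0.06, 0, 0, 0, 0], [0.06, 0, 0, 0, 0], [0.06, 0, 0, 0, 0], [0.06, 0, 0, 0, 0]]}' && python3 jog.py '{"plan":[[0.06, 0, 0, -0.2, 0], [0.06, 0, 0, -0.4, 0], [0.06, 0, 0, -0.6, 0], [0.06, 0, 0, 0, 0], [0.06, 0, 0, 0, 0]]}'  && python3 - <<'E'
from h import *
b=env.read_camera("side");cv2.imwrite("pics/s5.png",b)
K=8;B=cv2.resize(b,None,fx=K,fy=K,interpolation=cv2.INTER_CUBIC)
cv2.imwrite("pics/w4.png",B[145*K:215*K,245*K:345*K])
E
```

```text
time: 12.03
tcp_pos: [0.4793, -0.0945, 0.0909]
orientation: [0.707, 0.707, 0.0, 0.0]
force: [-1.4, 3.9, 11.7]
finger_gap: 0.0239
gripper_force: 25.0
time: 12.37
tcp_pos: [0.4787, -0.0948, 0.0898]
orientation: [0.707, 0.707, -0.0, -0.0]
force: [-0.7, -0.3, 0.8]
finger_gap: 0.0473
gripper_force: 0.0
time: 12.78
tcp_pos: [0.4802, -0.0951, 0.1519]
orientation: [0.707, 0.707, 0.001, 0.002]
force: [-0.2, 0.3, 0.3]
finger_gap: 0.0599
gripper_force: 0.0
```

View pics/w4.png

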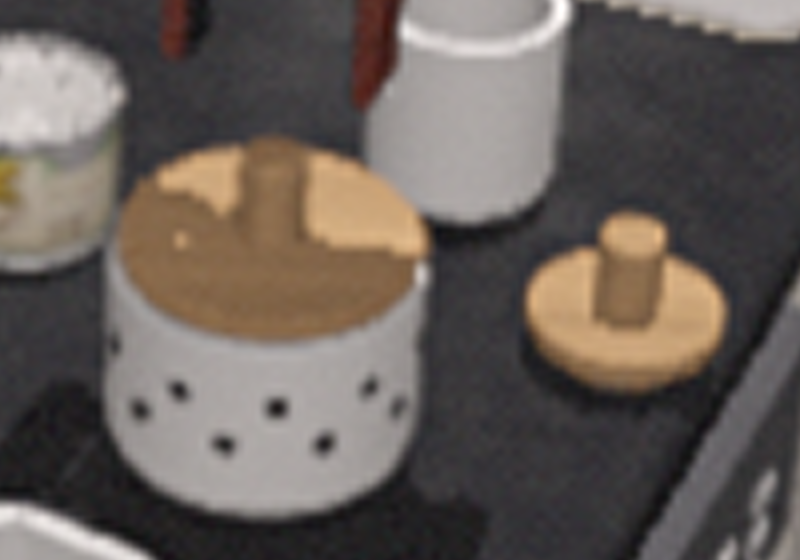

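The wide lid is fully home and level. Next is the small lid. The seated position shows the side view to be the accurate one.

```bash
python3 jog.py '{"plan":[[0.06, -0.508, -0.518, 0, 0], [0.06, -0.508, -0.518, 0, 0], [0.06, -0.508, -0.518, 0, 0], [0.06, -0.504, -0.516, 0, 0], [0.06, 0, 0, 0.66, 0], [0.06, 0, 0, 0.66, 0], [0.06, 0, 0, 0.66, 0], [0.06, 0, 0, 0.3, 0], [0.06, 0, 0, 0.16, 0], [0.06, 0, 0, 0, 0], [0.06, 0, 0, 0, 0]]}' && python3 jog.py '{"plan":[[0.015, 0, 0, 0, 0], [0.015, 0, 0, 0, 0], [0.015, 0, 0, 0, 0], [0.015, 0, 0, 0, 0], [0.015, 0, 0, 0, 0], [0.015, 0, 0, 0, 0], [0.015, 0, 0, 0, 0]]}' 25
```

```text
time: 13.75
tcp_pos: [0.3751, -0.1959, 0.0278]
orientation: [0.707, 0.707, -0.0, -0.001]
force: [-0.5, -0.2, 0.6]
finger_gap: 0.0604
gripper_force: 0.0
time: 14.33
tcp_pos: [0.3758, -0.1963, 0.0284]
orientation: [0.707, 0.707, 0.0, 0.0]
force: [1.3, 0.7, 6.4]
finger_gap: 0.0244
gripper_force: 25.0
```

In the tool's units: 0.0251 m is 0.502, -0.0219 m is -0.438.

```bash
python3 jog.py '{"plan":[[0.015, 0, 0, -0.2, 0], [0.015, 0, 0, -0.6, 0], [0.015, 0, 0, -0.8, 0], [0.015, 0, 0, -0.8, 0], [0.015, -0.438, 0.502, 0, 0], [0.015, -0.438, 0.502, 0, 0], [0.015, -0.438, 0.502, 0, 0], [0.015, -0.438, 0.502, 0, 0], [0.015, 0, 0, 0.4, 0], [0.015, 0, 0, 0.24, 0], [0.015, 0, 0, 0, 0], [0.015, 0, 0, 0, 0]]}' && python3 - <<'E'
from h import *
b=env.read_camera("side");cv2.imwrite("pics/s6.png",b)
tp=np.array(env.read_state()["tcp_pos"]);print(tp)
K=8;B=cv2.resize(b,None,fx=K,fy=K,interpolation=cv2.INTER_CUBIC)
for k,p,c in(("small_lid",[tp[0],tp[1],0,tp[2]-.028],(0,255,0)),("small_jar",[.4762,-.2838,0,0],(255,255,0))):
    for h in hulls("side",k,p): cv2.polylines(B,[((h+.5)*K-.5).astype(np.int32)],True,c,1)
cv2.imwrite("pics/w5.png",B[115*K:185*K,270*K:340*K])
E
```

```text
time: 15.33
tcp_pos: [0.4739, -0.2824, 0.1151]
orientation: [0.707, 0.707, -0.0, -0.002]
force: [-0.3, 0.2, 0.2]
finger_gap: 0.0243
gripper_force: 25.0
[ 0.47459631 -0.28278195  0.11580997]
```

View pics/w5.png

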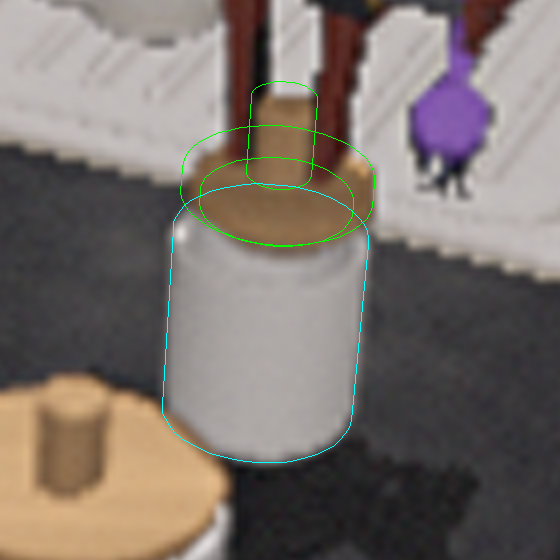

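The jar overlay matches at (.4762,-.2838). The lid is about 1.5 mm short in x and 1 mm off in y, so I correct that and insert slowly.

```bash
python3 jog.py '{"plan":[[0.015, -0.024, 0.032, 0.04, 0], [0.015, 0, 0, 0.06, 0], [0.015, 0, 0, 0.06, 0], [0.015, 0, 0, 0.06, 0], [0.015, 0, 0, 0, 0]]}' && python3 jog.py '{"plan":[[0.015, 0, 0, 0.04, 0], [0.015, 0, 0, 0.04, 0], [0.015, 0, 0, 0, 0]]}' && python3 jog.py '{"plan":[[0.015, 0, 0, 0.02, 0], [0.015, 0, 0, 0, 0]]}'
```

```text
time: 15.8
tcp_pos: [0.4772, -0.2846, 0.1047]
orientation: [0.707, 0.707, 0.0, -0.0]
force: [-0.1, 0.9, -0.1]
finger_gap: 0.0242
gripper_force: 25.0
time: 16.05
tcp_pos: [0.477, -0.2846, 0.1005]
orientation: [0.707, 0.707, -0.0, -0.001]
force: [0.7, 2.0, 0.7]
finger_gap: 0.0245
gripper_force: 25.0
time: 16.22
tcp_pos: [0.4771, -0.2845, 0.0997]
orientation: [0.707, 0.707, -0.0, -0.001]
force: [-0.0, 3.1, 0.7]
finger_gap: 0.0243
gripper_force: 25.0
```

Careful with the scale: shifts go in units of 50 mm and turns go in units of 0.25 rad. That gives: 0.0008 m is 0.016, 0.0007 m is 0.014.

```bash
python3 jog.py '{"plan":[[0.015, 0.016, 0, 0.014, 0], [0.015, 0, 0, 0, 0]]}' && python3 jog.py '{"plan":[[0.015, 0, 0, 0.014, 0], [0.015, 0, 0, 0, 0]]}' && python3 jog.py '{"plan":[[0.015, 0, 0, 0.012, 0], [0.015, 0, 0, 0, 0]]}'
```

```text
time: 16.38
tcp_pos: [0.4771, -0.2838, 0.0991]
orientation: [0.707, 0.707, -0.0, -0.0]
force: [-1.0, 2.9, 1.4]
finger_gap: 0.0242
gripper_force: 25.0
time: 16.55
tcp_pos: [0.4771, -0.2838, 0.0988]
orientation: [0.707, 0.707, -0.0, -0.0]
force: [-2.1, 4.0, 4.7]
finger_gap: 0.0245
gripper_force: 25.0
time: 16.72
tcp_pos: [0.4772, -0.2838, 0.0988]
orientation: [0.707, 0.707, 0.0, -0.0]
force: [-3.6, 5.9, 10.3]
finger_gap: 0.0243
gripper_force: 25.0
```

In the tool's units: -0.03 m is -0.6, -0.02 m is -0.4.

```bash
python3 jog.py '{"plan":[[0.06, 0, 0, 0, 0], [0.06, 0, 0, 0, 0], [0.06, 0, 0, 0, 0], [0.06, 0, 0, 0, 0], [0.06, 0, 0, -0.2, 0], [0.06, 0, 0, -0.4, 0], [0.06, 0, 0, -0.6, 0], [0.06, 0, 0, -0.4, 0], [0.06, 0, 0, 0, 0], [0.06, 0, 0, 0, 0]]}' && python3 - <<'E'
from h import *
b=env.read_camera("side");cv2.imwrite("pics/s7.png",b)
K=8;B=cv2.resize(b,None,fx=K,fy=K,interpolation=cv2.INTER_CUBIC)
cv2.imwrite("pics/w6.png",B[120*K:215*K,245*K:345*K][::1])
cv2.imwrite("pics/w6.png",cv2.resize(B[120*K:190*K,245*K:345*K],(800,560)))
E
```

```text
time: 17.55
tcp_pos: [0.4782, -0.2846, 0.1795]
orientation: [0.707, 0.707, 0.0, 0.002]
force: [-0.2, 1.1, -0.7]
finger_gap: 0.06
gripper_force: 0.0
```

View pics/w6.png

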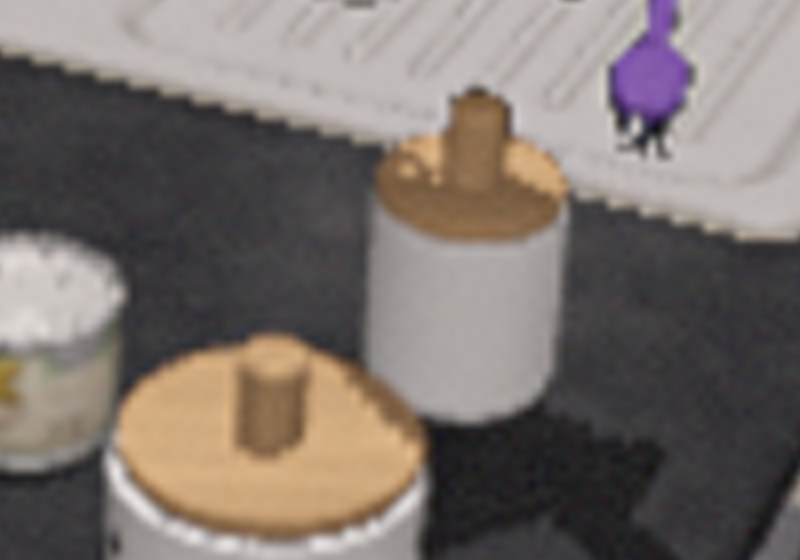

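Both round lids are home and level. Now the oblong lid.

In the tool's units: 0.0396 m is 0.792, -0.0085 m is -0.17.

```bash
python3 jog.py '{"plan":[[0.06, 0.792, -0.17, 0, 0], [0.06, 0.792, -0.17, 0, 0], [0.06, 0.792, -0.17, 0, 0], [0.06, 0.792, -0.17, 0, 0], [0.06, 0.792, -0.17, 0, 0], [0.06, 0.792, -0.17, 0, 0], [0.06, 0.792, -0.17, 0, 0], [0.06, 0.792, -0.168, 0, 0], [0.06, 0.792, -0.168, 0, 0], [0.06, 0.792, -0.168, 0, 0], [0.06, 0.792, -0.168, 0, 0], [0.06, 0.792, -0.168, 0, 0]]}' && python3 jog.py '{"plan":[[0.06, 0, 0, 0, 0.49], [0.06, 0, 0, 0, 0.49], [0.06, 0, 0, 0, 0.49], [0.06, 0, 0, 0, 0.49], [0.06, 0, 0, 0.6, 0], [0.06, 0, 0, 0.8, 0], [0.06, 0, 0, 0.6, 0], [0.06, 0, 0, 0, 0], [0.06, 0, 0, 0, 0], [0.06, 0, 0, 0, 0]]}'
```

```text
time: 18.6
tcp_pos: [0.3742, 0.1924, 0.1769]
orientation: [0.707, 0.707, -0.001, -0.0]
force: [0.6, -0.9, 0.9]
finger_gap: 0.0601
gripper_force: 0.0
time: 19.43
tcp_pos: [0.376, 0.1911, 0.0784]
orientation: [0.858, 0.514, -0.0, -0.0]
force: [0.3, -0.1, 0.4]
finger_gap: 0.0597
gripper_force: 0.0
```

In the tool's units: 0.03 m is 0.6, 0.015 m is 0.3.

```bash
python3 jog.py '{"plan":[[0.06, 0, 0, 0.6, 0], [0.06, 0, 0, 0.3, 0], [0.06, 0, 0, 0.11, 0], [0.06, 0, 0, 0, 0], [0.015, 0, 0, 0, 0], [0.01, 0, 0, 0, 0], [0.01, 0, 0, 0, 0], [0.01, 0, 0, 0, 0], [0.01, 0, 0, 0, 0], [0.01, 0, 0, 0, 0], [0.01, 0, 0, 0, 0], [0.01, 0, 0, 0, 0]]}' 25 && python3 jog.py '{"plan":[[0.01, 0, 0, -0.2, 0], [0.01, 0, 0, -0.6, 0], [0.01, 0, 0, -0.7, 0], [0.01, 0, 0, -0.7, 0], [0.01, 0, 0, 0, -0.4572], [0.01, 0, 0, 0, -0.4572], [0.01, 0, 0, 0, -0.4576], [0.01, 0, 0, 0, 0], [0.01, 0, 0, 0, 0]]}' && python3 jog.py '{"plan":[[0.01, -0.31, 0.572, 0, 0], [0.01, -0.31, 0.572, 0, 0], [0.01, -0.31, 0.572, 0, 0], [0.01, -0.312, 0.572, 0, 0], [0.01, 0, 0, 0.4, 0], [0.01, 0, 0, 0.3, 0], [0.01, 0, 0, 0, 0], [0.01, 0, 0, 0, 0], [0.01, 0, 0, 0, 0]]}' && python3 - <<'E'
from h import *
b=env.read_camera("side");cv2.imwrite("pics/s8.png",b)
s=env.read_state();tp=np.array(s["tcp_pos"]);q=s["orientation"];y=2*np.arctan2(q[1],q[0])-np.pi/2;print(tp,y)
K=8;B=cv2.resize(b,None,fx=K,fy=K,interpolation=cv2.INTER_CUBIC)
for k,p,c in(("oblong_lid",[tp[0],tp[1],y,tp[2]-.028],(0,255,0)),("oblong_jar",[.48,.113,-.148,0],(255,255,0))):
    for h in hulls("side",k,p): cv2.polylines(B,[((h+.5)*K-.5).astype(np.int32)],True,c,1)
cv2.imwrite("pics/w7.png",B[187*K:260*K,215*K:285*K])
E
```

```text
time: 20.43
tcp_pos: [0.3759, 0.1911, 0.0276]
orientation: [0.858, 0.514, -0.0, -0.0]
force: [-1.0, -0.1, 3.4]
finger_gap: 0.0161
gripper_force: 25.0
time: 21.18
tcp_pos: [0.3757, 0.191, 0.1378]
orientation: [0.758, 0.652, 0.0, -0.0]
force: [0.2, 0.2, -1.9]
finger_gap: 0.016
gripper_force: 25.0
time: 21.93
tcp_pos: [0.4799, 0.1131, 0.1029]
orientation: [0.757, 0.653, -0.0, -0.0]
force: [-0.2, -0.1, -1.6]
finger_gap: 0.016
gripper_force: 25.0
[0.4801977  0.11320802 0.10317161] -0.14757272885557948
```

View pics/w7.png

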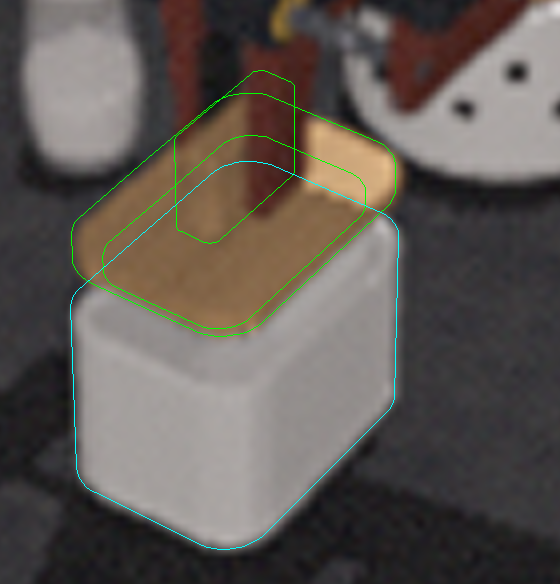

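The oblong lid and jar both match their overlays to within about 0.5 px. I insert.

In the tool's units: 0.004 m is 0.08, 0.003 m is 0.06.

```bash
python3 jog.py '{"plan":[[0.01, 0, 0, 0.08, 0], [0.01, 0, 0, 0.06, 0], [0.01, 0, 0, 0.06, 0], [0.01, 0, 0, 0.06, 0], [0.01, 0, 0, 0, 0]]}' && python3 jog.py '{"plan":[[0.01, 0, 0, 0.04, 0], [0.01, 0, 0, 0.04, 0], [0.01, 0, 0, 0, 0]]}' && python3 jog.py '{"plan":[[0.01, 0, 0, 0.02, 0], [0.01, 0, 0, 0, 0]]}'
```

```text
time: 22.4
tcp_pos: [0.4796, 0.1129, 0.089]
orientation: [0.757, 0.653, -0.0, -0.0]
force: [1.5, -0.5, -1.1]
finger_gap: 0.0159
gripper_force: 25.0
time: 22.65
tcp_pos: [0.4798, 0.1128, 0.0851]
orientation: [0.757, 0.653, -0.0, -0.0]
force: [0.1, 0.6, -1.8]
finger_gap: 0.0157
gripper_force: 25.0
time: 22.82
tcp_pos: [0.48, 0.1129, 0.0844]
orientation: [0.757, 0.653, -0.0, -0.0]
force: [-0.3, -0.0, -0.8]
finger_gap: 0.0158
gripper_force: 25.0
```

```bash
python3 jog.py '{"plan":[[0.01, 0, 0, 0.012, 0], [0.01, 0, 0, 0, 0]]}' && python3 jog.py '{"plan":[[0.01, 0, 0, 0.01, 0], [0.01, 0, 0, 0, 0]]}'
```

```text
time: 22.98
tcp_pos: [0.48, 0.1129, 0.0839]
orientation: [0.757, 0.653, -0.0, -0.0]
force: [0.2, -0.5, -1.7]
finger_gap: 0.0156
gripper_force: 25.0
time: 23.15
tcp_pos: [0.4801, 0.1129, 0.0836]
orientation: [0.757, 0.653, 0.0, 0.0]
force: [-0.4, -1.1, 0.8]
finger_gap: 0.016
gripper_force: 25.0
```

Contact starts at the expected height (0.0836 = 0.056 + 0.0276). I seat the lid, release it and retreat.

In the tool's units: 0.0006 m is 0.012.

```bash
python3 jog.py '{"plan":[[0.01, 0, 0, 0.012, 0], [0.01, 0, 0, 0, 0]]}' && python3 jog.py '{"plan":[[0.05, 0, 0, 0, 0], [0.05, 0, 0, 0, 0], [0.05, 0, 0, 0, 0], [0.05, 0, 0, 0, 0], [0.05, 0, 0, -0.2, 0], [0.05, 0, 0, -0.6, 0], [0.05, 0, 0, -0.6, 0], [0.05, 0, 0, -0.6, 0], [0.05, 0, 0, -0.4, 0], [0.05, 0, 0, 0, 0]]}' && python3 jog.py '{"plan":[[0.05, 0.6, -0.5, 0, 0], [0.05, 0.6, -0.5, 0, 0], [0.05, 0.6, -0.5, 0, 0], [0.05, 0.6, -0.5, 0, 0], [0.05, 0.6, 0, 0, 0], [0.05, 0.6, 0, 0, 0], [0.05, 0.6, 0, 0, 0], [0.05, 0, 0, 0, 0], [0.05, 0, 0, 0, 0]]}' && python3 - <<'E'
from h import *
a,b=env.read_camera("top"),env.read_camera("side")
f=lambda i:cv2.resize(i,(400,400),interpolation=cv2.INTER_CUBIC)
cv2.imwrite("pics/end.png",np.hstack([f(a[90:310,140:360]),f(b[120:270,205:355])]))
E
```

```text
time: 23.32
tcp_pos: [0.4801, 0.1129, 0.0835]
orientation: [0.757, 0.653, 0.0, 0.0]
force: [-3.5, -0.1, 9.7]
finger_gap: 0.0153
gripper_force: 25.0
time: 24.15
tcp_pos: [0.4826, 0.1135, 0.2076]
orientation: [0.757, 0.653, 0.004, 0.002]
force: [0.6, -1.0, 0.6]
finger_gap: 0.0499
gripper_force: 0.0
time: 24.9
tcp_pos: [0.4113, 0.336, 0.202]
orientation: [0.756, 0.654, -0.001, 0.0]
force: [-1.0, 0.3, 0.3]
finger_gap: 0.0501
gripper_force: 0.0
```

View pics/end.png

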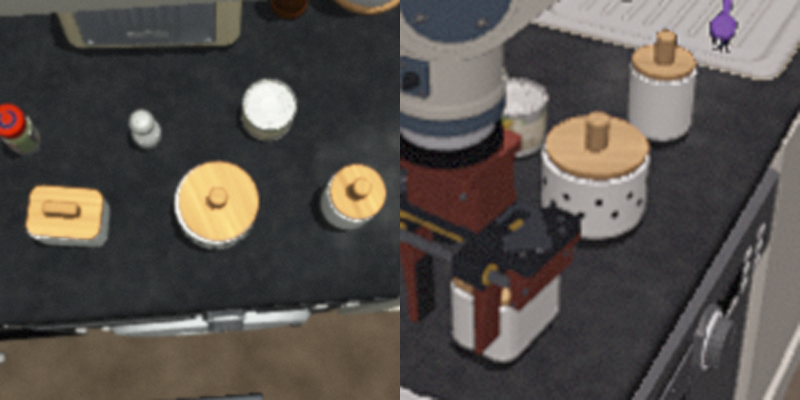

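The top view shows all three lids seated: oblong at (65,213), wide at (217,203) and small at (357,193). The bystanders haven't moved and the arm is clear, so I hand in.

```bash
python3 -c "
from bench import env
print(env.hand_in())"
```

```text
the job is handed in; nothing more can be done
None
```

The job is handed in, with no verdict shown: the garlic is in the keeper, each jar is closed with its own lid seated level, and the salt shaker, spice jar and tin are where they were, all in about 25 s of robot time.

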